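Refit the gantry's drive gear

ROBOT

A 6-joint arm with a two-finger parallel gripper is mounted at the origin on the work surface. World frame = base frame: x ahead of the robot, y to its left, z up, the work surface at z = 0. Lengths are in m, angles in rad, forces in N, time in s.
With the tool pointing down it reaches from about 0.275 to 0.825 m from the base axis. Payload 5.2 kg.
Tool frame: the origin (TCP) lies at the very end of the fingers, on their centre line; the grasp point (between the pads) lies 19 mm behind it; z points along the fingers, y is the line along which they close (so a half turn about z gives the same grasp; the last joint's range is limited). The gripper opens to 93 mm and grips with 3 to 60 N. Pads are 15 mm wide; open, the fingers measure 128 mm over their backs; the gripper's body (75 mm by 188 mm) begins 65 mm behind the grasp point.
Start: joints at [-1.477, 0.259, 1.535, -0, 1.348, -0.203], TCP at [0.161, -0.526, 0.183] pointing down, gripper open.
Joint ranges: [-3.14, 3.14], [-0.91, 2.08], [0.19, 2.58], [-1.22, 4.36], [0.22, 2.71], [-3.12, 3.12]. Speed limits (rad/s): [2.57, 2.57, 3.14, 3.14, 3.14, 3.14].

INTERFACE

Orientations are given as a unit quaternion [w, x, y, z].
In Python, from bench import * gives the robot as it stands.
- The arm moves only by the tool send_rows, never from a script. Its argument "rows" is a list of rows, each a list of 7 numbers: the shift along the tool's x, y, z scaled (see below), then the turn, a rotation vector about the tool's x, y, z scaled (see below), then the opening, from -1 (shut) to 1 (fully open), so that 0 is half open. In form: [[dx, dy, dz, wx, wy, wz, jaw], ...]. A call has 1 to 20 rows; each row is the pose to reach, as a shift and turn from the pose commanded when the call began, along the tool's axes at that moment; what a row does not reach only later rows make up. The controller multiplies each number of a shift by 750 mm and each number of a turn by 45 degrees. A row lasts 1/10 s, in which the tool goes at most 50 mm and 8.59 degrees, less where a joint would pass 70% of its speed; a pose out of reach is approached as far as the arm can. A call with a number of a shift or a turn outside -1 to 1 is refused whole. A call with a gripper value outside its range is refused whole. The fingers move at their own pace and stop on an object; the grip force is fixed at half the most. Time passes only in rows, so rows that repeat a pose let the fingers close. It gives the time, the measured TCP pose, the force, the opening and the grip force at its end, in the units of the state.
- state(): the state, without advancing time (a new reading comes with each control period).
- snapshot(name): name is "side" or "top"; returns the picture (384x512x3 uint8, red, green, blue); there is no depth.
- camera_params(name): a dict with "intrinsics" (3x3 intrinsics, pixels), "dist" ([k1, k2, p1, p2, k3] as OpenCV has them; the pictures are not rectified), "position" and "attitude" of the camera in the world. Camera axes: x right, y up, looking along -z (the intrinsics and any distortion apply to the point x, -y, -z); pixel columns grow to the right and rows downward; lengths in m; the calibration is good to about 2 mm. A picture is of the moment at which its call begins. camera_params takes no time and is no camera call.
- finish_job(): hands the job in; it is judged then, once.
The state is a dict: "time_s": time; "q": joint angles; "qvel": joint speeds; "joint_efforts": joint torques, N m; "position": TCP position; "ee_rot": TCP orientation; "force": force on the tool from outside, world axes, zero at the start; "torque": the same for the moment, N m; "width": finger opening in m; "gripper_force": force on a finger pad.
Only numpy, scipy, OpenCV 4.12 (cv2) and the standard library are available. Lean on these libraries where they do the work, as an engineer would, in place of code of your own. Each camera call takes 0.05 s, during which the arm holds its last target. There are 200 camera calls.

TASK

Stop the toy gantry's drive by pressing the push button on its console fully down and letting it come back up. Then lift the wooden drive gear by its handle out of the wagon, turn it until its cross-shaped splined stem meshes with the cross-shaped socket in the top of the gantry's drive block, and slide it home against the spring inside until the gear lies on the block. Finish still gripping the gear's handle and pressing it fully home, as the spring would lift it again; leave the engine, the container and the toy tree where they are.

Things in the scene. Friction and masses are not known exactly. Their poses are not given: they have to be found in the camera images.
- stop_button (a joint): Stop button: round wooden push button, 32 mm across, on the low console that juts out of the gantry's drive block, 98 mm from the socket along the socket's -x. Value in m: 0 = up, 0.006 = fully down; a spring pushes it up, about 5 N when fully down.
- stop_button_top (a point): Centre of the top face of the stop button; pressed straight down.
- wagon: Green flat wagon, 124 x 52 mm, on a 40 mm wide oak track, both fixed. Origin on the table below the wagon's centre; y runs along the track, the engine's side being +y, z up. The wagon's top is 56 mm above the table; in its middle is a 32 mm square well in which the gear's stem hangs, the gear's disc resting on the rim.
- gear_grip (a point): Loose wooden drive gear, about 70 g, z up. This point is the centre of its handle: an upright block 34 mm (x) x 20 mm (y) x 46 mm tall on top of the gear; grip it across the 20 mm (y). The toothed disc, 66 mm across, reaches from 23 to 37 mm below this point, the stem from 37 to 67 mm below.
- gear_tip (a point): Centre of the tip of the gear's stem, 67 mm below gear_grip. The stem is a cross of two splines along the gear's x and y, each 8 mm thick, 26 mm wide and 30 mm long, the lowest 4 mm tapered to an edge as lead-in. It fits the socket in four orientations, a quarter turn apart.
- socket_mouth (a point): Centre of the mouth of the cross-shaped socket in the drive block's top face. Its two slots run along this frame's x and y, each 10.5 mm wide and 28.5 mm long; z up. 22 mm down stands a spring plunger, which the stem pushes down a further 8 mm. With the gear home, its disc lies on the block and gear_grip is 37 mm above this point.
- gantry: Fixed wooden gantry; origin on the table below the socket. Drive block 110 (x) x 100 mm, 60 mm tall, around the origin; a 12 mm tall toothed rack lies on it just beyond the gear's place (+x), the low button console on its -x side. The portal with trolley and magnet hook, 0.29 m tall and 0.31 m wide (x), stands 0.20 m away along -y.
- plunger (a joint): Spring plunger in the socket, in m: 0 = up, 0.008 = gear fully home. It pushes up with 4 N at the start and 8 N with the gear home.
- engine: Black toy shunting engine, 93 mm long, 78 mm tall with its funnel, loose on the track beside the wagon. Origin at the middle of its underside. Leave it alone.
- container: Orange wooden container box 80 x 38 x 42 mm, loose, on a short track under the portal. Origin at the centre of its underside. Leave it alone.
- tree: Wooden toy tree, 48 mm across, 90 mm tall, loose, upright on the table beyond the work. Origin at the centre of its foot. Leave it alone.
Not all that is in view belongs to the job. What is shaped like the part that bears gear_grip but pink or purple is not meant.

How it is judged:
By the outcome, as a careful person would: the job done as asked, in the order asked, and still so for the second after the job is handed in, while the arm keeps its last pose, push and grip.
It also fails if it takes over 51 s, if anything falls off the work surface, if the arm or the gripper's body presses on something with over 40 N, if the wrist force passes 120 N, or if a joint passes its speed limit or range.

## Working session

There is one attempt and no reset: what is moved stays moved. The work goes in short steps, Python scripts to look and compute and a tool call to move; the robot and the scene stay as the last step left them, time stands still between calls to the robot, and variables do not carry over. Pictures are saved under pics/ and viewed, at most 10 in all, crops included, and the job is handed in when it is done.

Besides the shell and the picture viewer there is one more tool, called after "Emit:" as a command line: name --pt "numbers of a row" for each row, then --argument value for the rest. send_rows: Moves the arm, as the interface text tells. Shifts and turns lie within -1 to 1; 1 stands for 750 mm of shift or 45 degrees of turn. Its arguments: {"type":"object","properties":{"rows":{"type":"array","items":{"type":"array","items":{"type":"number"}}}},"required":["rows"]}

```bash
mkdir -p pics; ls; python3 - <<'E'
from bench import *
import cv2
s=state();print(s)
for n in("side","top"):
    im=snapshot(n);cv2.imwrite(f"pics/{n}0.png",im[:,:,::-1]);print(n,camera_params(n))
E
```

```text
pics
{'time_s': 0.0, 'q': array([-1.47678583e+00,  2.59341547e-01,  1.53607020e+00, -1.84226460e-05,
        1.34798087e+00, -2.02803254e-01]), 'qvel': array([ 0.00055992,  0.00042203, -0.00036386,  0.00144922, -0.00176324,
       -0.00085384]), 'joint_efforts': array([ 3.67584735e-04, -4.37305820e+01, -2.83998960e+01,  7.18266657e-02,
        4.11225948e-02, -1.54809986e-04]), 'position': array([ 0.16081718, -0.52533502,  0.18182371]), 'ee_rot': array([-8.99138247e-04,  9.89007194e-01,  1.47864669e-01,  3.99630820e-05]), 'force': array([-0.20839235,  0.31859993,  0.36875098]), 'torque': array([ 0.02860651, -0.02015872,  0.04033288]), 'gripper_force': 0.0, 'width': 0.09312427360442162}
side {'intrinsics': array([[355.10166273,   0.        , 258.95102983],
       [  0.        , 355.10166273, 187.66002689],
       [  0.        ,   0.        ,   1.        ]]), 'dist': array([-0.11303097,  0.        ,  0.        ,  0.        ,  0.        ]), 'position': array([ 0.40841269, -0.68054612,  0.74640119]), 'attitude': array([ 0.90532228,  0.40448771, -0.05775854, -0.11595348])}
top {'intrinsics': array([[419.38503554,   0.        , 258.53041104],
       [  0.        , 419.38503554, 193.50583306],
       [  0.        ,   0.        ,   1.        ]]), 'dist': array([-0.01779198,  0.        ,  0.        ,  0.        ,  0.        ]), 'position': array([ 0.37115529, -0.00536067,  1.12344209]), 'attitude': array([ 0.70941046,  0.07609707, -0.07186939, -0.69697979])}
```

View pics/side0.png

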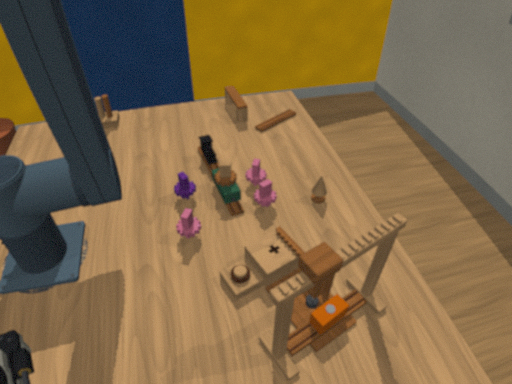

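View pics/top0.png

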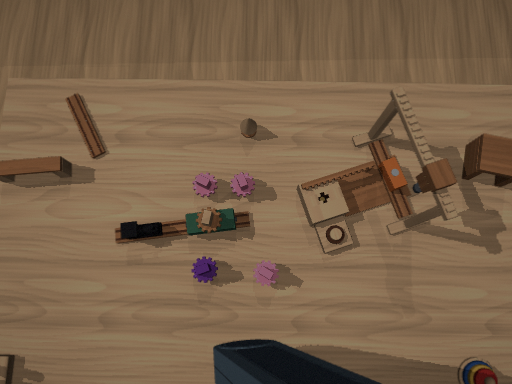

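The side view shows the wagon near (228,180) and the gantry block near (272,258). In the top view there are five gear candidates: brown on the green wagon (208,217), purple (205,269), and pink (205,184), (242,184) and (266,273). The brown one fits because it sits on the wagon and is neither pink nor purple. The socket cross is at (324,198) and the button at (335,234). I'll confirm with enlarged crops.

```bash
cat > h.py <<'E'
import numpy as np,cv2
from bench import *
from scipy.spatial.transform import Rotation as R
def rot(q): return R.from_quat(np.r_[q[1:],q[0]])
def ray(n,uv):
    c=camera_params(n)
    p=cv2.undistortPoints(np.array(uv,float).reshape(-1,1,2),c["intrinsics"],c["dist"]).reshape(-1,2)
    d=rot(c["attitude"]).apply(np.c_[p[:,0],-p[:,1],-np.ones(len(p))])
    return c["position"],d
def plane(n,uv,z):
    o,d=ray(n,uv); return o+d*((z-o[2])/d[:,2])[:,None]
def proj(n,P):
    c=camera_params(n);p=rot(c["attitude"]).inv().apply(np.array(P,float).reshape(-1,3)-c["position"])*[1,-1,-1]
    return cv2.projectPoints(p,np.zeros(3),np.zeros(3),c["intrinsics"],c["dist"])[0].reshape(-1,2)
def tri(u1,u2):
    o1,d1=ray("top",[u1]);o2,d2=ray("side",[u2]);d1,d2=d1[0],d2[0]
    s=np.linalg.lstsq(np.c_[d1,-d2],o2-o1,rcond=None)[0]
    a,b=o1+s[0]*d1,o2+s[1]*d2
    return (a+b)/2,np.linalg.norm(a-b)
def totool(target,yaw=None):
    """shift to send (units of 750mm) and turn for tool pointing down; yaw = world angle of tool y axis"""
    s=state();r=rot(s["ee_rot"]);d=r.inv().apply(np.array(target)-s["position"])/.75
    ty=r.as_matrix()[:,1];a=np.degrees(np.arctan2(ty[1],ty[0]))
    out=[d.round(4),"toolyaw",round(a,2)]
    if yaw is not None:
        w=(yaw-a+90)%180-90; out+=["wz(tool)",round(-w/45,4),"deg",w]
    return out
E
python3 - <<'E'
from h import *
t=cv2.imread("pics/top0.png");s=cv2.imread("pics/side0.png")
def crop(im,x,y,w,h,k): return cv2.resize(im[y:y+h,x:x+w],None,fx=k,fy=k,interpolation=cv2.INTER_CUBIC)
a=crop(t,180,190,66,50,6);b=crop(t,292,160,66,100,6)[:600]
c=crop(s,195,155,66,50,6);
cv2.imwrite("pics/c1.png",np.hstack([np.vstack([a,c]),b]))
cv2.imwrite("pics/c2.png",crop(s,210,225,100,75,8))
E
```

```text
(no output)
```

View pics/c1.png

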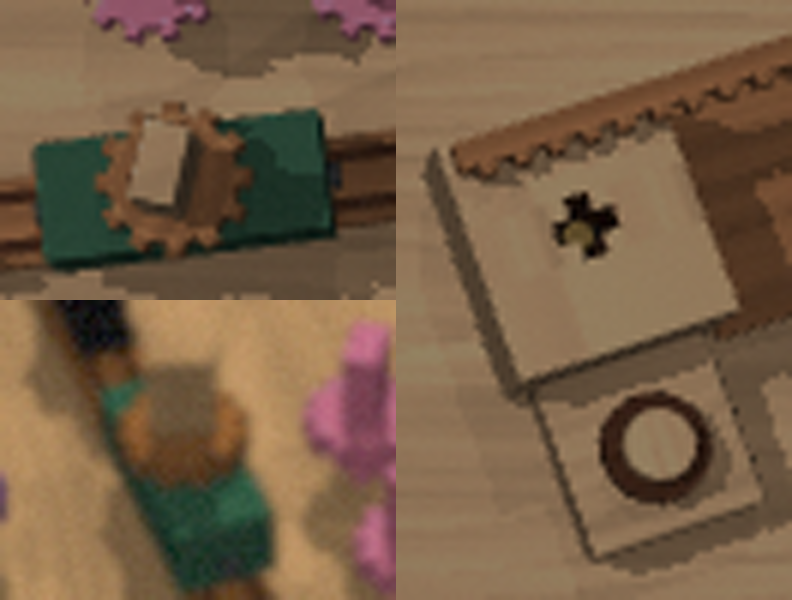

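View pics/c2.png

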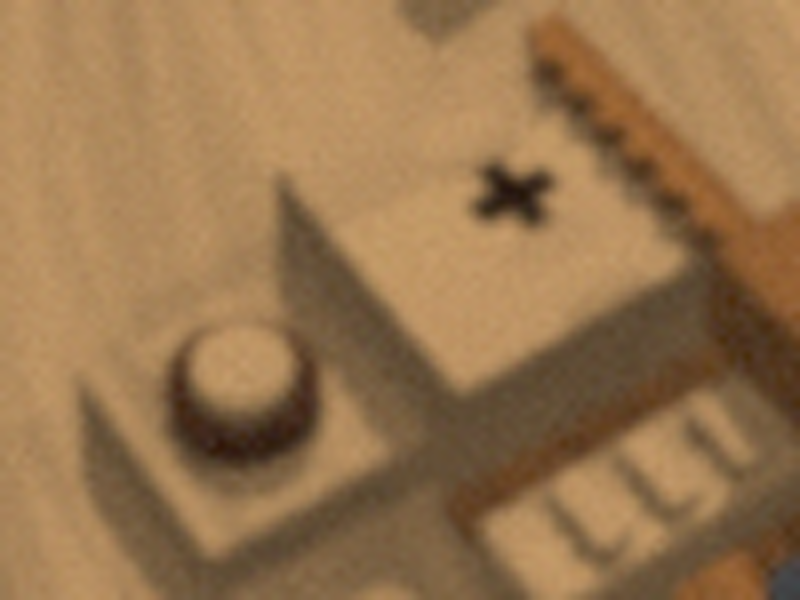

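c1 confirms the meant gear: a wooden, handled gear on the green wagon, with its handle top at about (206,216). It also shows the socket cross at (324,198) and the button at (336,234). c2 shows the same cross at side (274,249) and the button top at (240,271).

```bash
python3 - <<'E'
from h import *
def A(l,x0,y0,k,ox=0,oy=0): return [((x-ox+.5)/k-.5+x0,(y-oy+.5)/k-.5+y0) for x,y in l]
T=lambda l:A(l,292,160,6,396); G=lambda l:A(l,180,190,6); S=lambda l:A(l,210,225,8)
so=T([(587,226)]);bu=T([(660,443)]);sos=S([(512,194)]);bus=S([(243,368)])
print("socket",plane("top",so,.06),plane("side",sos,.06),tri(so[0],sos[0]))
print("button",tri(bu[0],bus[0]))
ps=tri(so[0],sos[0])[0];pb=tri(bu[0],bus[0])[0];d=ps-pb;print("dist",np.hypot(*d[:2]),"yaw x",np.degrees(np.arctan2(d[1],d[0])))
def ang(p,z,n="top"):
    q=plane(n,p,z);d=q[1]-q[0];return np.degrees(np.arctan2(d[1],d[0])),np.hypot(*d[:2])
print("block bottom edge (-y)",ang(T([(519,384),(738,308)]),.06),"left edge(+x)",ang(T([(519,384),(440,155)]),.06))
print("side edges",ang(S([(462,392),(690,265)]),.06,"side"),ang(S([(283,175),(462,392)]),.06,"side"))
h=G([(145,118),(190,122),(178,205),(130,200)]);q=plane("top",h,.116);print("handle",q,q.mean(0))
print("edges x",ang([h[3],h[0]],.116),ang([h[2],h[1]],.116),"y",ang([h[1],h[0]],.116),ang([h[2],h[3]],.116))
w=G([(35,147),(322,112),(333,236),(48,267)]);q=plane("top",w,.056);print("wagon",q.mean(0),ang([w[1],w[0]],.056),ang([w[2],w[1]],.056))
print("engine,",plane("top",[(141,229)],.05))
im=cv2.imread("pics/top0.png")
t=totool(plane("top",bu,.06)[0]+[0,0,.0]);print(t)
E
```

```text
socket [[ 0.59034816 -0.16491515  0.06      ]] [[ 0.58989936 -0.16501382  0.06      ]] (array([ 0.59015083, -0.16491113,  0.05989058]), np.float64(0.0004315984927267877))
button (array([ 0.49848272, -0.19705456,  0.04582409]), np.float64(0.0005116561821367359))
dist 0.09714031829913612 yaw x 19.323219943765785
block bottom edge (-y) (np.float64(-69.9157418769087), np.float64(0.1001637097374841)) left edge(+x) (np.float64(18.574043489473816), np.float64(0.10494159178924017))
side edges (np.float64(18.57809468047387), np.float64(0.0826467493688712)) (np.float64(-70.71545830090294), np.float64(0.09544188318137284))
handle [[0.5438947  0.13551942 0.116     ]
 [0.54256882 0.11714636 0.116     ]
 [0.50854464 0.12058709 0.116     ]
 [0.51022977 0.14006779 0.116     ]] [0.52630948 0.12833017 0.116     ]
edges x (np.float64(-7.694478333493832), np.float64(0.033970802501491676)) (np.float64(-5.7744693048505225), np.float64(0.034197709619994424)) y (np.float64(85.87242713685076), np.float64(0.01842083841564673)) (np.float64(85.05607671971815), np.float64(0.019553448398910492))
wagon [0.52315847 0.1255403  0.056     ] (np.float64(98.06756006710921), np.float64(0.12415591810010122)) (np.float64(6.740309195113488), np.float64(0.05390934971130612))
engine, [[0.50074495 0.3043767  0.05      ]]
[array([ 0.5577, -0.2905,  0.1632]), 'toolyaw', np.float64(-72.99)]
```

The two views agree to within 0.5 mm. The socket–button distance is 97 mm (98 expected) and the handle is 34 x 19 mm. Next I approach the button with the fingers shut.

Emit:
send_rows --pt "0.284 -0.297 0 0 0 0 -1" --pt "0.284 -0.297 0 0 0 0 -1" --pt "0.284 -0.297 0 0 0 0 -1" --pt "0.284 -0.297 0 0 0 0 -1" --pt "0.284 -0.297 0 0 0 0 -1" --pt "0.284 -0.297 0 0 0 0 -1" --pt "0.5586 -0.287 0.12 0 0 0 -1" --pt "0.5586 -0.287 0.12 0 0 0 -1" --pt "0.5586 -0.287 0.12 0 0 0 -1" --pt "0.5586 -0.287 0.12 0 0 0 -1" --pt "0.5586 -0.287 0.12 0 0 0 -1" --pt "0.5586 -0.287 0.165 0 0 0 -1" --pt "0.5586 -0.287 0.165 0 0 0 -1" --pt "0.5586 -0.287 0.165 0 0 0 -1"

```text
time_s: 1.5
position: [0.4976, -0.1971, 0.0585]
ee_rot: [-0.001, 0.989, 0.148, -0.001]
force: [0.2, -0.7, 0.9]
width: 0.0008
gripper_force: 0.0
```

Emit:
send_rows --pt "0.0005 0 0.016 0 0 0 -1" --pt "0.0005 0 0.02 0 0 0 -1" --pt "0.0005 0 0.023 0 0 0 -1" --pt "0.0005 0 0.026 0 0 0 -1" --pt "0.0005 0 0.026 0 0 0 -1"

```text
time_s: 2.0
position: [0.4988, -0.1976, 0.0395]
ee_rot: [0.0, 0.989, 0.148, 0.0]
force: [-0.9, -0.6, 0.5]
width: 0.0005
gripper_force: 0.0
```

Emit:
send_rows --pt "0 0 0.003 0 0 0 -1" --pt "0 0 0.003 0 0 0 -1"

```text
time_s: 2.2
position: [0.4988, -0.1974, 0.0371]
ee_rot: [-0.0, 0.989, 0.148, -0.0]
force: [-0.4, -0.3, 0.7]
width: 0.0001
gripper_force: 0.0
```

Emit:
send_rows --pt "0 0 0.003 0 0 0 -1" --pt "0 0 0.003 0 0 0 -1"

```text
time_s: 2.4
position: [0.4988, -0.1974, 0.0346]
ee_rot: [-0.0, 0.989, 0.148, -0.0]
force: [-0.5, -0.7, 0.5]
width: 0.0005
gripper_force: 0.0
```

```bash
python3 - <<'E'
from h import *
im=snapshot("side")[:,:,::-1];cv2.imwrite("pics/s1.png",cv2.resize(im[205:305,195:315],None,fx=6,fy=6,interpolation=cv2.INTER_CUBIC))
print(state()["force"],proj("side",[state()["position"]]))
E
```

```text
[ 0.47452121 -0.29686602 -0.02427745] [[240.32924287 273.32790725]]
```

View pics/s1.png

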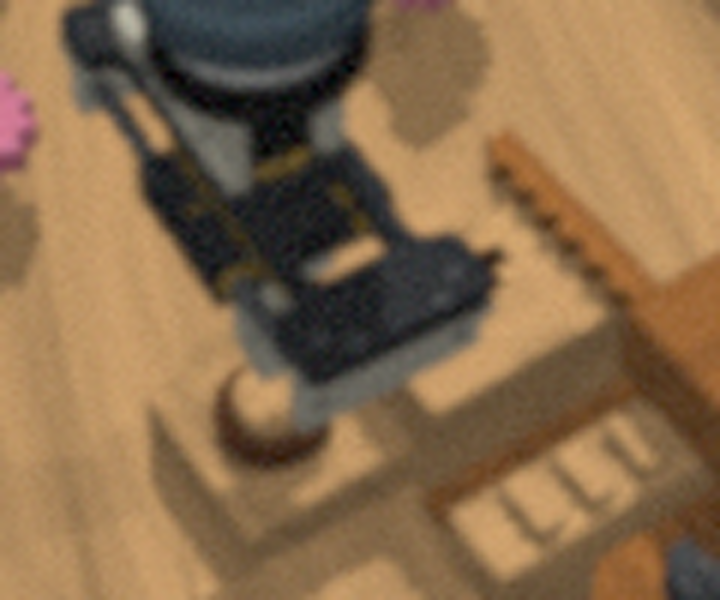

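The image shows the gripper over the console at crop (290,395), but the button top at (265,400) still looks visible, and there is no contact force. I'll check from above with the TCP projected.

```bash
python3 - <<'E'
from h import *
t=snapshot("top")[:,:,::-1].copy();s=snapshot("side")[:,:,::-1].copy()
p=state()["position"];y=rot(state()["ee_rot"]).as_matrix()[:,1]
def C(im,n,x,y0,w,h,k):
    o=cv2.resize(im[y0:y0+h,x:x+w],None,fx=k,fy=k,interpolation=cv2.INTER_CUBIC)
    for q,c in ((p,(0,0,255)),(p+y*.0175,(255,0,0)),(p-y*.0175,(0,255,0)),(p+[0,0,.084],(255,0,255))):
        u=(proj(n,[q])[0]-[x,y0]+.5)*k; cv2.circle(o,tuple(int(v) for v in u),3,c,-1)
    return o
cv2.imwrite("pics/d1.png",np.hstack([C(t,"top",300,190,66,100,6),C(s,"side",208,225,66,100,6)]))
E
```

```text
(no output)
```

View pics/d1.png

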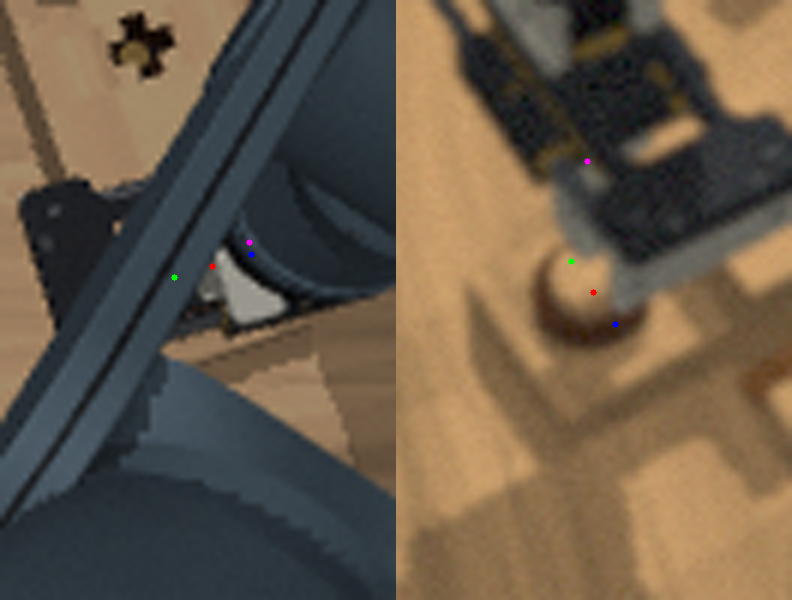

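The button still looks unpressed and the shut fingertips seem to sit higher than the nominal TCP. I'll feel downward in small steps, watching the force.

Emit:
send_rows --pt "0 0 0.003 0 0 0 -1" --pt "0 0 0.005 0 0 0 -1"

```text
time_s: 2.75
position: [0.4989, -0.1975, 0.031]
ee_rot: [-0.0, 0.989, 0.148, -0.0]
force: [0.3, -0.8, 0.1]
width: 0.0002
gripper_force: 0.0
```

Emit:
send_rows --pt "0 0 0.003 0 0 0 -1" --pt "0 0 0.005 0 0 0 -1"

```text
time_s: 2.95
position: [0.4988, -0.1974, 0.0271]
ee_rot: [-0.0, 0.989, 0.148, -0.0]
force: [-0.8, 0.4, 0.0]
width: 0.0002
gripper_force: 0.0
```

```bash
python3 - <<'E'
from h import *
s=state();print(s["force"],s["position"],s["width"])
a=cv2.imread("pics/side0.png");b=snapshot("side")[:,:,::-1]
for r in range(258,286,2): print(r,[tuple(int(v) for v in a[r,c])+tuple(int(v) for v in b[r,c]) for c in (234,240,246)])
E
```

```text
[-0.80059544  0.43085765  0.01741217] [ 0.49878866 -0.1973819   0.02709167] 0.00015883504065875503
258 [(94, 137, 177, 89, 103, 116), (82, 122, 159, 77, 81, 82), (59, 84, 107, 38, 30, 35)]
260 [(90, 135, 170, 92, 115, 134), (90, 132, 168, 57, 55, 54), (63, 90, 115, 35, 35, 30)]
262 [(84, 128, 164, 97, 121, 141), (97, 138, 177, 53, 55, 53), (67, 96, 120, 40, 40, 36)]
264 [(89, 130, 170, 94, 131, 160), (89, 132, 170, 61, 63, 65), (65, 99, 129, 44, 42, 41)]
266 [(75, 111, 146, 82, 118, 153), (104, 148, 189, 85, 93, 95), (59, 84, 114, 30, 30, 29)]
268 [(80, 116, 151, 76, 113, 150), (100, 146, 188, 97, 105, 112), (59, 94, 126, 33, 34, 36)]
270 [(86, 127, 165, 74, 113, 143), (110, 154, 197, 99, 129, 155), (73, 113, 145, 46, 51, 47)]
272 [(81, 118, 152, 66, 97, 123), (95, 141, 182, 77, 118, 151), (72, 102, 131, 90, 97, 100)]
274 [(58, 85, 108, 55, 79, 100), (92, 136, 171, 75, 112, 144), (31, 60, 86, 93, 101, 105)]
276 [(37, 51, 70, 38, 52, 76), (65, 94, 121, 65, 97, 123), (34, 48, 75, 91, 103, 101)]
278 [(25, 41, 68, 26, 35, 60), (49, 59, 81, 43, 64, 87), (19, 32, 61, 78, 87, 92)]
280 [(26, 44, 64, 41, 52, 72), (30, 43, 60, 20, 38, 59), (38, 50, 70, 34, 54, 72)]
282 [(46, 71, 93, 55, 80, 105), (28, 43, 65, 34, 49, 69), (63, 91, 116, 64, 96, 122)]
284 [(68, 100, 126, 67, 96, 121), (59, 88, 114, 67, 99, 125), (77, 108, 136, 77, 113, 142)]
```

Emit:
send_rows --pt "0 0 0.003 0 0 0 -1" --pt "0 0 0.005 0 0 0 -1"

```text
time_s: 3.2
position: [0.4989, -0.1975, 0.0235]
ee_rot: [-0.0, 0.989, 0.148, -0.0]
force: [1.2, -0.8, -0.2]
width: 0.0002
gripper_force: 0.0
```

Emit:
send_rows --pt "0 0 0.003 0 0 0 -1" --pt "0 0 0.003 0 0 0 -1"

```text
time_s: 3.4
position: [0.4987, -0.1974, 0.021]
ee_rot: [-0.0, 0.989, 0.148, -0.0]
force: [0.2, -0.2, 0.4]
width: 0.0007
gripper_force: 0.0
```

```bash
python3 - <<'E'
from h import *
s=state();print(s["force"],s["position"],s["q"])
im=snapshot("side")[:,:,::-1];cv2.imwrite("pics/s3.png",cv2.resize(im[200:300,190:320],None,fx=6,fy=6,interpolation=cv2.INTER_CUBIC))
E
```

```text
[ 0.1557403  -0.15693295  0.44770298] [ 0.49870845 -0.19735046  0.02104282] [-5.84902702e-01  3.98875142e-01  1.77218132e+00  5.95085116e-06
  9.71102098e-01  6.89154343e-01]
```

View pics/s3.png

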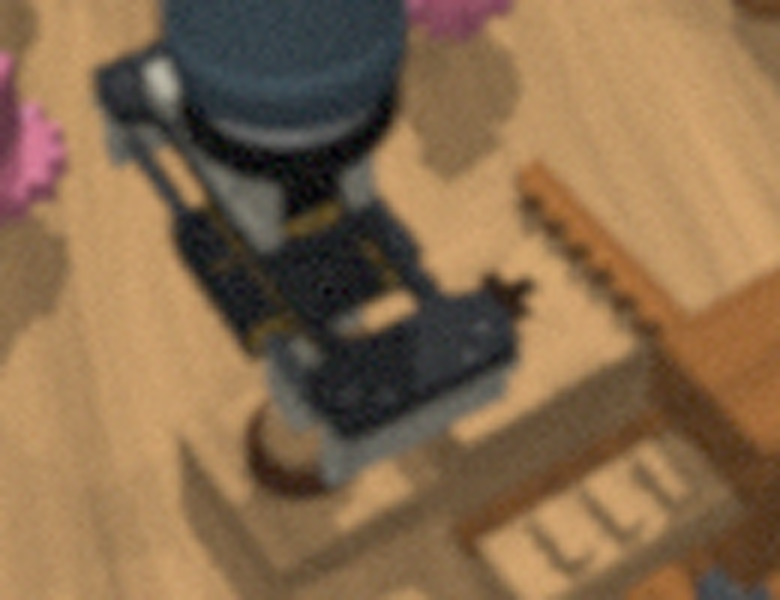

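The light patch is now shadowed by the fingertips, which are close but still above the button. I'll continue feeling down.

Emit:
send_rows --pt "0 0 0.002 0 0 0 -1" --pt "0 0 0.004 0 0 0 -1"

```text
time_s: 3.65
position: [0.499, -0.1975, 0.0184]
ee_rot: [0.0, 0.989, 0.148, 0.0]
force: [-0.2, -0.2, -0.7]
width: 0.0004
gripper_force: 0.0
```

Emit:
send_rows --pt "0 0 0.002 0 0 0 -1" --pt "0 0 0.004 0 0 0 -1"

```text
time_s: 3.85
position: [0.4989, -0.1975, 0.0153]
ee_rot: [-0.0, 0.989, 0.148, -0.0]
force: [0.6, -0.9, -0.4]
width: 0.0003
gripper_force: 0.0
```

Emit:
send_rows --pt "0 0 0.002 0 0 0 -1" --pt "0 0 0.003 0 0 0 -1"

```text
time_s: 4.05
position: [0.4989, -0.1975, 0.0131]
ee_rot: [-0.0, 0.989, 0.148, 0.0]
force: [-0.6, -0.0, 2.3]
width: 0.0003
gripper_force: 1.0
```

```bash
python3 - <<'E'
from h import *
s=state();print(s["force"],s["torque"],s["position"],s["width"],s["joint_efforts"])
a=cv2.imread("pics/side0.png");b=snapshot("side")[:,:,::-1]
k=8;f=lambda i:cv2.resize(i[235:295,212:260],None,fx=k,fy=k,interpolation=cv2.INTER_CUBIC)
cv2.imwrite("pics/e.png",np.hstack([f(a),f(b)]))
E
```

```text
[-0.63599129 -0.01130941  2.2706177 ] [0.05132205 0.05525467 0.02707611] [ 0.49891831 -0.19745612  0.01313397] 0.0003453594980412903 [-5.32843836e-02 -4.49595809e+01 -2.18617094e+01  6.48986315e-02
 -2.53664497e-01 -5.07299717e-05]
```

View pics/e.png

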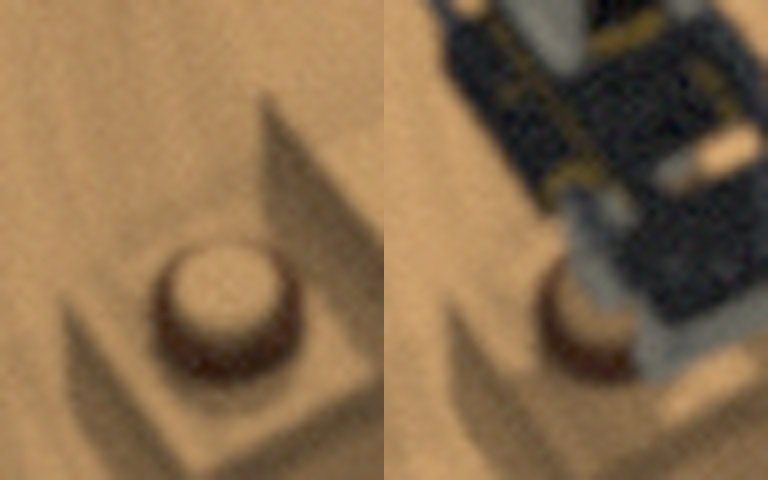

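There is contact now: 2.3 N and a pad force. So the shut fingers end about 31 mm behind the nominal TCP. I'll press through.

Emit:
send_rows --pt "0 0 0.002 0 0 0 -1" --pt "0 0 0.004 0 0 0 -1" --pt "0 0 0.005 0 0 0 -1"

```text
time_s: 4.4
position: [0.4989, -0.1975, 0.0095]
ee_rot: [0.0, 0.989, 0.148, 0.0]
force: [-0.4, 0.9, 4.0]
width: 0.0007
gripper_force: 2.1
```

Emit:
send_rows --pt "0 0 0.002 0 0 0 -1" --pt "0 0 0.004 0 0 0 -1"

```text
time_s: 4.6
position: [0.4991, -0.1976, 0.0079]
ee_rot: [0.0, 0.989, 0.148, 0.0]
force: [-6.3, 4.1, 27.6]
width: 0.0006
gripper_force: 13.7
```

The button bottomed out at 27 N, about 6 mm of travel. Now I release it, go over the gear, turn to the handle's yaw and part-open the fingers. Meanwhile I refine the gear centre from the saved pictures.

Emit:
send_rows --pt "0 0 -0.03 0 0 0 -1" --pt "0 0 -0.06 0 0 0 -1" --pt "0 0 -0.207 0 0 0 -0.1" --pt "0 0 -0.207 0 0 0 -0.1" --pt "0.16 -0.405 -0.207 0 0 0.5 -0.1" --pt "0.16 -0.405 -0.207 0 0 0.5 -0.1" --pt "0.16 -0.405 -0.207 0 0 0.5 -0.1" --pt "0.16 -0.405 -0.207 0 0 0.5 -0.1" --pt "0.16 -0.405 -0.207 0 0 0.5 -0.1" --pt "0.16 -0.405 -0.207 0 0 0.5 -0.1" --pt "0.16 -0.405 -0.207 0 0 0.5 -0.1" --pt "0.16 -0.405 -0.207 0 0 0.5 -0.1" --pt "0.16 -0.405 -0.207 0 0 0.5 -0.1" --pt "0.16 -0.405 -0.207 0 0 0.5 -0.1"

```text
time_s: 6.0
position: [0.5247, 0.1271, 0.1613]
ee_rot: [0.0, 0.999, -0.048, -0.0]
force: [0.6, -0.4, -0.5]
width: 0.0422
gripper_force: 0.0
```

```bash
python3 - <<'E'
from h import *
def big(m):
    n,l,s,c=cv2.connectedComponentsWithStats(m.astype(np.uint8));i=1+np.argmax(s[1:,4]);return l==i
for n,(x,y,w,h) in (("top",(190,200,40,36)),("side",(210,158,32,36))):
    k=8;im=cv2.resize(cv2.imread(f"pics/{n}0.png")[y:y+h,x:x+w],None,fx=k,fy=k,interpolation=cv2.INTER_CUBIC)
    hsv=cv2.cvtColor(im,cv2.COLOR_BGR2HSV).astype(int);H,S,V=hsv[...,0],hsv[...,1],hsv[...,2]
    m=(H<22)&(S>(110 if n=="top" else 140))&(V>50)
    m=big(m); c=max(cv2.findContours(m.astype(np.uint8),0,1)[0],key=cv2.contourArea)
    hull=cv2.convexHull(c);e=cv2.fitEllipse(hull)
    u=(np.array(e[0])+.5)/k-.5+[x,y];print(n,"disc",u,np.array(e[1])/k,plane(n,[u],.070),m.sum()/k/k, cv2.boundingRect(c))
    if n=="top":
        m2=big((S<100)&(V>125)&(H<25));c=max(cv2.findContours(m2.astype(np.uint8),0,1)[0],key=cv2.contourArea)
        r=cv2.minAreaRect(c);b=(cv2.boxPoints(r)+.5)/k-.5+[x,y];q=plane("top",b,.116);print("handle",q.mean(0),[np.hypot(*(q[i]-q[i-1])[:2]) for i in (1,2)],[np.degrees(np.arctan2(*(q[i]-q[i-1])[1::-1])) for i in (1,2)])
for n,(x,y,w,h) in (("top",(312,186,24,24)),("side",(264,240,20,19))):
    k=8;g=cv2.cvtColor(cv2.resize(cv2.imread(f"pics/{n}0.png")[y:y+h,x:x+w],None,fx=k,fy=k,interpolation=cv2.INTER_CUBIC),cv2.COLOR_BGR2GRAY)
    m=big(g<85);p=np.argwhere(m)[:,::-1].astype(np.float32);c,_,_=r=cv2.minAreaRect(p)
    u=(np.array(c)+.5)/k-.5+[x,y];print(n,"cross",u,plane(n,[u],.06),r[1:])
s=state();print(s["position"],s["width"],s["force"])
E
```

```text
top disc [208.42749977 219.40527534] [25.81472206 26.6943512 ] [[0.52587452 0.12889582 0.07      ]] 318.625 (48, 54, 208, 216)
handle [0.55319638 0.09398623 0.116     ] [np.float64(0.04216365930583611), np.float64(0.01642529380166218)] [np.float64(-87.36124523054755), np.float64(-176.55350026578617)]
side disc [225.10230732 176.92734146] [16.96265793 21.51011658] [[0.52499529 0.12016238 0.07      ]] 174.03125 (37, 100, 173, 123)
top cross [323.10043907 197.05057144] [[ 0.59086081 -0.16410432  0.06      ]] ((83.26876831054688, 80.51883697509766), 25.906511306762695)
side cross [273.65850067 248.97200108] [[ 0.58998577 -0.16554537  0.06      ]] ((66.90316772460938, 52.323997497558594), 10.304845809936523)
[0.52474967 0.12705037 0.16126679] 0.042204010489539305 [ 0.61377122 -0.43299991 -0.47589509]
```

The disc and handle centres agree at about (0.526, 0.1287). I'll descend around the handle and feel for the disc.

Emit:
send_rows --pt "0.0017 -0.002 0.03 0 0 0 -0.1" --pt "0.0017 -0.002 0.115 0 0 0 -0.1" --pt "0.0017 -0.002 0.115 0 0 0 -0.1" --pt "0.0017 -0.002 0.115 0 0 0 -0.1"

```text
time_s: 6.4
position: [0.524, 0.1276, 0.0726]
ee_rot: [0.0, 0.999, -0.049, -0.003]
force: [-0.5, -0.6, 0.1]
width: 0.0417
gripper_force: 0.0
```

Emit:
send_rows --pt "0 0 0.004 0 0 0 -0.1" --pt "0 0 0.008 0 0 0 -0.1" --pt "0 0 0.008 0 0 0 -0.1"

```text
time_s: 6.7
position: [0.5271, 0.1291, 0.0703]
ee_rot: [-0.0, 0.999, -0.048, 0.001]
force: [-1.1, 0.9, 0.1]
width: 0.0419
gripper_force: 0.0
```

Emit:
send_rows --pt "0 0 0.004 0 0 0 -0.1" --pt "0 0 0.006 0 0 0 -0.1" --pt "0 0 0.006 0 0 0 -0.1"

```text
time_s: 7.0
position: [0.5262, 0.1295, 0.0649]
ee_rot: [-0.0, 0.999, -0.048, 0.0]
force: [0.2, -0.8, 0.0]
width: 0.042
gripper_force: 0.0
```

Emit:
send_rows --pt "0 0 0.004 0 0 0 -0.1" --pt "0 0 0.006 0 0 0 -0.1" --pt "0 0 0.006 0 0 0 -0.1"

```text
time_s: 7.3
position: [0.5259, 0.1295, 0.06]
ee_rot: [0.0, 0.999, -0.048, -0.0]
force: [-0.2, -0.4, -0.1]
width: 0.0418
gripper_force: 0.0
```

Emit:
send_rows --pt "0 0 0.003 0 0 0 -0.1" --pt "0 0 0.005 0 0 0 -0.1"

```text
time_s: 7.5
position: [0.5262, 0.1295, 0.0565]
ee_rot: [-0.0, 0.999, -0.048, -0.0]
force: [0.4, -0.0, 0.5]
width: 0.0419
gripper_force: 0.0
```

Emit:
send_rows --pt "0 0 0.003 0 0 0 -0.1" --pt "0 0 0.005 0 0 0 -0.1"

```text
time_s: 7.7
position: [0.5261, 0.1295, 0.0526]
ee_rot: [0.0, 0.999, -0.048, -0.0]
force: [-0.4, 0.2, 0.2]
width: 0.0423
gripper_force: 0.0
```

```bash
python3 - <<'E'
from h import *
im=snapshot("side")[:,:,::-1];o=cv2.resize(im[125:225,170:290],None,fx=6,fy=6,interpolation=cv2.INTER_CUBIC)
s=state();print(s["position"],s["force"])
for z,c in ((0,(0,0,255)),(.019,(0,255,255)),(.03,(255,0,255))):
    u=(proj("side",[s["position"]+[0,0,z]])[0]-[170,125]+.5)*6;cv2.circle(o,tuple(int(v) for v in u),3,c,-1)
cv2.imwrite("pics/f.png",o)
E
```

```text
[0.5260065  0.12944486 0.05246712] [ 0.18965757 -0.85290572 -0.27390924]
```

View pics/f.png

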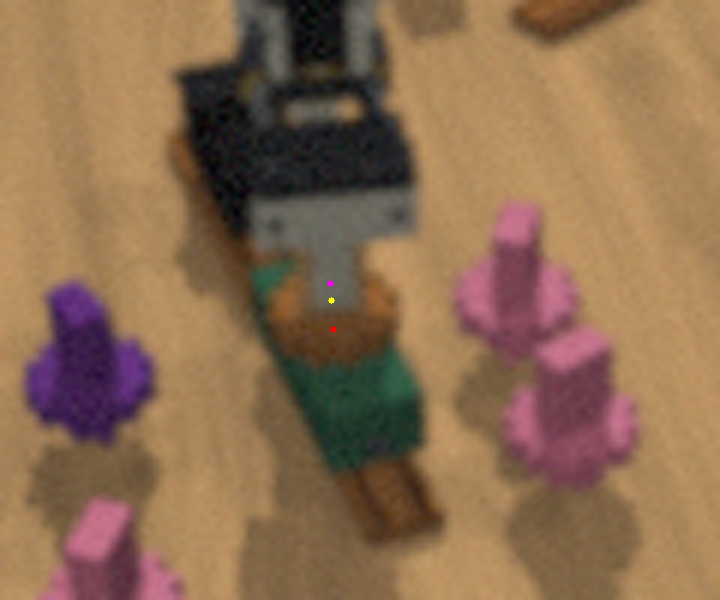

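The front finger reaches down beside the handle, its tip near crop (335,310), close above the disc. A few more millimetres by feel.

Emit:
send_rows --pt "0 0 0.003 0 0 0 -0.1" --pt "0 0 0.005 0 0 0 -0.1"

```text
time_s: 7.95
position: [0.5262, 0.1294, 0.049]
ee_rot: [0.0, 0.999, -0.048, -0.0]
force: [0.4, -0.3, 0.2]
width: 0.042
gripper_force: 0.0
```

Emit:
send_rows --pt "0 0 0.003 0 0 0 -0.1" --pt "0 0 0.004 0 0 0 -0.1"

```text
time_s: 8.15
position: [0.5261, 0.1294, 0.0459]
ee_rot: [0.0, 0.999, -0.048, -0.0]
force: [-0.2, -0.2, -0.2]
width: 0.0424
gripper_force: 0.0
```

Emit:
send_rows --pt "0 0 0.002 0 0 0 -0.1" --pt "0 0 0.004 0 0 0 -0.1"

```text
time_s: 8.35
position: [0.5263, 0.1295, 0.0431]
ee_rot: [-0.0, 0.999, -0.048, 0.0]
force: [-0.2, -0.3, -1.4]
width: 0.0418
gripper_force: 0.0
```

The offset looks constant at about 32 mm, so the pads are now at the handle's middle. Closing.

Emit:
send_rows --pt "0 0.001 0 0 0 0 -1" --pt "0 0.001 0 0 0 0 -1" --pt "0 0.001 0 0 0 0 -1" --pt "0 0.001 0 0 0 0 -1" --pt "0 0.001 0 0 0 0 -1" --pt "0 0.001 0 0 0 0 -1"

```text
time_s: 8.95
position: [0.5262, 0.1287, 0.0432]
ee_rot: [0.0, 0.999, -0.048, 0.0]
force: [-0.0, -0.3, 0.0]
width: 0.0206
gripper_force: 28.6
```

Emit:
send_rows --pt "0 0 -0.03 0 0 0 -1" --pt "0 0 -0.08 0 0 0 -1" --pt "0 0 -0.129 0 0 0 -1" --pt "0 0 -0.129 0 0 0 -1" --pt "0.122 0.381 -0.129 0 0 -0.549 -1" --pt "0.122 0.381 -0.129 0 0 -0.549 -1" --pt "0.122 0.381 -0.129 0 0 -0.549 -1" --pt "0.122 0.381 -0.129 0 0 -0.549 -1" --pt "0.122 0.381 -0.129 0 0 -0.549 -1" --pt "0.122 0.381 -0.129 0 0 -0.549 -1" --pt "0.122 0.381 -0.129 0 0 -0.549 -1" --pt "0.122 0.381 -0.129 0 0 -0.549 -1" --pt "0.122 0.381 -0.129 0 0 -0.549 -1" --pt "0.122 0.381 -0.129 0 0 -0.549 -1" --pt "0.122 0.381 -0.129 0 0 -0.549 -1"

```text
time_s: 10.45
position: [0.5897, -0.1626, 0.14]
ee_rot: [-0.0, 0.986, 0.168, -0.0]
force: [0.3, 0.0, -0.6]
width: 0.0203
gripper_force: 28.6
```

```bash
python3 - <<'E'
from h import *
s=state();p=s["position"];M=rot(s["ee_rot"]).as_matrix();x=M[:,0]
print(p,s["width"],"yaw x",np.degrees(np.arctan2(x[1],x[0])),"tilt",M[:,2],s["force"])
im=snapshot("side")[:,:,::-1];x0,y0=proj("side",[p])[0].astype(int)-[45,45]
cv2.imwrite("pics/held.png",im)
o=cv2.resize(im[y0:y0+90,x0:x0+100],None,fx=6,fy=6,interpolation=cv2.INTER_CUBIC)
# predicted disc bottom/top outlines (z: tcp+.0498-.037 / -.023) and tip, socket
t=np.linspace(0,2*np.pi,60,endpoint=False)
for P,c in (([p+[.033*np.cos(a),.033*np.sin(a),.0128] for a in t],(255,0,0)),([p+[.033*np.cos(a),.033*np.sin(a),.0268] for a in t],(0,255,0)),([p+[0,0,-.0172]],(0,0,255)),([[.5902,-.1649,.06]],(255,0,255))):
    for u in (proj("side",P)-[x0,y0]+.5)*6: cv2.circle(o,tuple(int(v) for v in u),2,c,-1)
cv2.imwrite("pics/g.png",o)
E
```

```text
[ 0.58975    -0.16257682  0.14000879] 0.020298169211991204 yaw x 19.334011954665215 tilt [-1.31881071e-04  3.42408624e-04 -9.99999933e-01] [ 0.28756014  0.03857505 -0.59882934]
```

View pics/g.png

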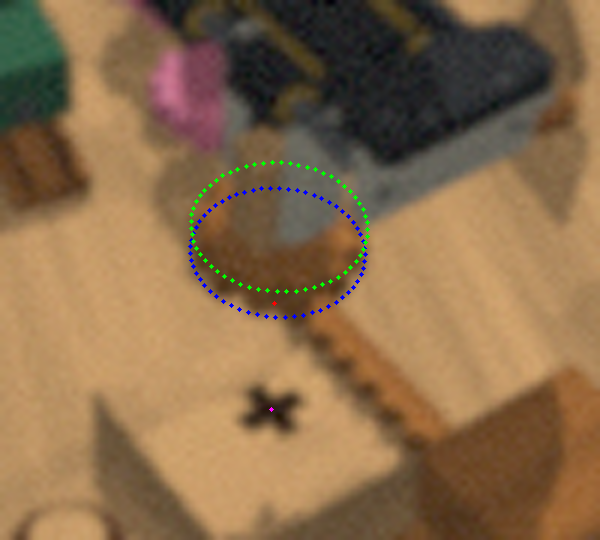

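Predicted disc outlines match the held gear, and the magenta dot sits on the cross at crop (270,408). Descending to just above the mouth.

Emit:
send_rows --pt "0.0002 0.0006 0.03 0 0 0 -1" --pt "0.0002 0.0006 0.077 0 0 0 -1" --pt "0.0002 0.0006 0.077 0 0 0 -1" --pt "0.0002 0.0006 0.077 0 0 0 -1" --pt "0.0002 0.0006 0.077 0 0 0 -1"

```text
time_s: 11.0
position: [0.5913, -0.165, 0.084]
ee_rot: [0.001, 0.986, 0.167, 0.001]
force: [0.3, -0.5, -0.6]
width: 0.0206
gripper_force: 28.6
```

Emit:
send_rows --pt "0 0 0.004 0 0 0 -1" --pt "0 0 0.008 0 0 0 -1" --pt "0 0 0.01 0 0 0 -1" --pt "0 0 0.01 0 0 0 -1"

```text
time_s: 11.4
position: [0.59, -0.1648, 0.0745]
ee_rot: [-0.0, 0.986, 0.167, -0.0]
force: [0.2, -0.5, -0.5]
width: 0.0206
gripper_force: 28.6
```

Emit:
send_rows --pt "0 0 0.004 0 0 0 -1" --pt "0 0 0.007 0 0 0 -1" --pt "0 0 0.007 0 0 0 -1"

```text
time_s: 11.7
position: [0.59, -0.1648, 0.0689]
ee_rot: [-0.0, 0.986, 0.167, -0.0]
force: [0.0, -0.0, -0.9]
width: 0.0208
gripper_force: 28.6
```

Emit:
send_rows --pt "0 0 0.004 0 0 0 -1" --pt "0 0 0.007 0 0 0 -1" --pt "0 0 0.007 0 0 0 -1"

```text
time_s: 12.0
position: [0.59, -0.1648, 0.0637]
ee_rot: [-0.0, 0.986, 0.167, -0.0]
force: [0.7, 0.3, -1.5]
width: 0.0201
gripper_force: 28.6
```

Entered cleanly, with about 13 mm inserted. The plunger should meet the stem at TCP ≈ 0.055 and home is at ≈ 0.047.

Emit:
send_rows --pt "0 0 0.005 0 0 0 -1" --pt "0 0 0.01 0 0 0 -1" --pt "0 0 0.014 0 0 0 -1" --pt "0 0 0.014 0 0 0 -1"

```text
time_s: 12.4
position: [0.5902, -0.1649, 0.0536]
ee_rot: [-0.0, 0.986, 0.167, 0.0]
force: [0.0, 0.6, 4.3]
width: 0.0206
gripper_force: 28.6
```

Emit:
send_rows --pt "0 0 0.004 0 0 0 -1" --pt "0 0 0.007 0 0 0 -1" --pt "0 0 0.007 0 0 0 -1"

```text
time_s: 12.7
position: [0.5903, -0.1649, 0.0487]
ee_rot: [0.0, 0.986, 0.167, 0.0]
force: [-1.2, 1.4, 7.3]
width: 0.0204
gripper_force: 28.6
```

Emit:
send_rows --pt "0 0 0.002 0 0 0 -1" --pt "0 0 0.002 0 0 0 -1"

```text
time_s: 12.9
position: [0.5903, -0.1649, 0.0474]
ee_rot: [0.0, 0.986, 0.167, 0.0]
force: [-0.9, 1.4, 7.2]
width: 0.0206
gripper_force: 28.6
```

Emit:
send_rows --pt "0 0 0.001 0 0 0 -1" --pt "0 0 0.001 0 0 0 -1"

```text
time_s: 13.1
position: [0.5903, -0.1649, 0.0472]
ee_rot: [0.0, 0.986, 0.167, 0.0]
force: [-3.6, 1.6, 9.5]
width: 0.0205
gripper_force: 28.6
```

Emit:
send_rows --pt "0 0 0.001 0 0 0 -1" --pt "0 0 0.001 0 0 0 -1" --pt "0 0 0.001 0 0 0 -1"

```text
time_s: 13.4
position: [0.5903, -0.1649, 0.0472]
ee_rot: [0.0, 0.986, 0.167, 0.0]
force: [-4.2, 2.1, 13.9]
width: 0.0207
gripper_force: 28.6
```

The gear is on the stop: z stays at 0.0472 as predicted and the force has risen past the spring's. One short hold to see that it is steady.

Emit:
send_rows --pt "0 0 0.0005 0 0 0 -1" --pt "0 0 0.0005 0 0 0 -1" --pt "0 0 0.0005 0 0 0 -1" --pt "0 0 0.0005 0 0 0 -1" --pt "0 0 0.0005 0 0 0 -1"

```text
time_s: 13.9
position: [0.5903, -0.1649, 0.0472]
ee_rot: [0.0, 0.986, 0.167, 0.0]
force: [-4.7, 1.6, 15.4]
width: 0.0206
gripper_force: 28.6
```

```bash
python3 - <<'E'
from bench import *
s=state();print(s["position"],s["force"],s["width"]);print(finish_job())
E
```

```text
[ 0.59030734 -0.16490594  0.04716054] [-4.68714712  1.5560799  15.38945172] 0.02062931688558445
the job is handed in; nothing more can be done
None
```

The job is handed in at 13.9 s, with no verdict returned: the button was pressed to its stop and released, and the gear is meshed in the socket, still gripped and pressed home with about 15 N; I didn't check by picture that the button came back up.

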